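Set out the next firing on a dental-lab counter

TASK

Set out the next firing: pack the two L-shaped ceramic plates into the rectangular firing tray so that both lie flat on its floor (they fit only when interlocked), put the honeycomb disc on the middle of the square firebrick, stand the plaster ring upright on the middle of the disc, and stand the plunger upright on its foot on the counter, midway between the tray and the firebrick. Leave the amber jar where it stands, and leave everything released and at rest.

Things in the scene. Friction and masses are not known exactly. Their poses are not given: they have to be found in the camera images.
- tray: Fixed grey-brown open firing tray, 190 (x) x 106 (y) x 16 mm high outside; walls 6 mm, floor 5 mm thick, so inside 178 x 94 mm, 11 mm deep. Origin: centre of its underside. x: the long side, pointing away from the robot within 0.2 rad. Same after a half turn. Plates pack both turned as the tray, or both half a turn from it.
- stone: Fixed pale brown square firebrick, 110 x 110 x 30 mm high. Origin: centre of its underside, on the counter; z up. Its x points away from the robot within 0.15 rad. It and the tray stand side by side, either on the left, centres 0.30 to 0.38 m apart.
- slim_plate: Off-white ceramic L-plate, 10 mm thick, lying flat; grip rib on top 44 mm long (along x), 12 mm wide, its top 40 mm above the underside. Origin: underside, below the rib's centre. L in its frame, mm: arm x -41 to 63, y -27 to 9; narrow foot x -41 to -1, y 9 to 55. Packed and turned as the tray: at tray x -42, y -14, z 5 mm (signs of x, y swap half turned).
- broad_plate: Off-white ceramic L-plate, 10 mm thick, lying flat; grip rib on top 44 mm long (along x), 12 mm wide, its top 40 mm above the underside. Origin: underside, below the rib's centre. L in its frame, mm: arm x -70 to 50, y -9 to 31; wide foot x -6 to 50, y -51 to -9. Packed and turned as the tray: at tray x 33, y 10, z 5 mm (signs of x, y swap half turned).
- disc: Round grey-brown honeycomb firing disc, 62 mm diameter, 16 mm thick, dotted with small dark holes; lies flat. Origin: centre of its underside, z up. About 70 g.
- ring: White plaster cylinder (investment ring), 44 mm diameter, 50 mm high, with a dark centre hole mark in its top; stands upright. Origin: centre of its underside, z up. About 100 to 170 g.
- plunger: Off-white ceramic plunger standing upright: foot 30 mm diameter and 12 mm high, stem 16 mm diameter above it, 64 mm high in all. Origin: centre of the foot's underside, z up. About 60 g.
- jar: Bystander, not to be moved: loose amber glass jar with a cap, 50 mm diameter, about 45 mm high, among the things. Origin: centre of its underside.
Not all that is in view belongs to the job. What is shaped like the plunger but pink or yellow is not meant.

How it is judged:
By the outcome, as a careful person would: the job done as asked, in the order asked, and still so for the second after the job is handed in, with the robot touching nothing.
It also fails if it takes over 122 s, if anything falls off the work surface, if the arm or the gripper's body presses on something with over 40 N, if the wrist force passes 120 N, or if a joint passes its speed limit or range.

ROBOT

A 6-joint arm with a two-finger parallel gripper is mounted at the origin on the work surface. World frame = base frame: x ahead of the robot, y to its left, z up, the work surface at z = 0. Lengths are in m, angles in rad, forces in N, time in s.
With the tool pointing down it reaches from about 0.425 to 0.95 m from the base axis. Payload 3.5 kg.
Tool frame: the origin (TCP) lies at the very end of the fingers, on their centre line; the grasp point (between the pads) lies 19 mm behind it; z points along the fingers, y is the direction in which the jaws open and shut (so a half turn about z gives the same grasp; the last joint's range is limited). The gripper opens to 85 mm and grips with 20 to 120 N. Pads are 22 mm wide; open, the fingers measure 114 mm over their backs; the gripper's body (76 mm by 85 mm) begins 54 mm behind the grasp point. The pads swing forward as they close: fully open they stand 13 mm farther back than shut.
Start: joints at [0.954, 0.286, 1.577, -0, 1.279, -0.15], TCP at [0.304, 0.603, 0.231] pointing down, gripper open.
Joint ranges: [-2.77, 2.77], [-0.9, 2.22], [0.21, 2.48], [-1.53, 4.67], [0.24, 2.81], [-2.84, 2.84]. Speed limits (rad/s): [2.79, 2.79, 3.14, 3.14, 3.14, 3.14].

INTERFACE

Orientations are given as a unit quaternion [x, y, z, w].
In Python, from plant import get_state, vision, ctrl, cut_out gives the robot as it stands.
- The arm moves only by the tool jog_arm, never from a script. Its argument "commands" is text: rows parted by semicolons, each of 6 numbers parted by spaces: the shift along the world's x, y, z in m, then the turn, a rotation vector about the world's x, y, z in rad. A call has 1 to 20 rows; each row is the pose to reach, as a shift and turn from the pose commanded when the call began; what a row does not reach only later rows make up. A row lasts 1/8 s, in which the tool goes at most 62.5 mm and 10.7 degrees, less where a joint would pass 70% of its speed; a pose out of reach is approached as far as the arm can. A call with a gripper value outside its range is refused whole. "gripper" is the opening in per cent of the stroke, from 0 (shut) to 100 (fully open), set as the call begins (left out, the last holds). The fingers move at their own pace and stop on an object; "grip_force" is the grip in N (left out, the last holds). Time passes only in rows, so rows that repeat a pose let the fingers close. It gives the time, the measured TCP pose, the force and the opening at its end, in the units of the state.
- get_state(): the state, without advancing time (a new reading comes with each control period).
- vision.read_camera(name): name is "scene" or "top"; returns a dict with "frame" (384x512x3 uint8, red, green, blue), "z_map" (384x512 float32, m along the optical axis (not along the pixel's ray), 0 where there is no reading), "fx", "fy", "cx", "cy" (pixels), "R" (3x3) and "t" (3): a world point X has camera coordinates R X + t. Camera axes: x right, y down, z forward; pixel columns grow to the right and rows downward; lengths in m; the calibration is good to about 2 mm. A picture is of the moment at which its call begins.
- ctrl.sign_off(): hands the job in, once; it reports no verdict.
Trained networks look in the newest picture that a camera, given by its name, has taken for a name from the list of things; names that differ only in an ending like _2 or _b are one class to them, and where a whole thing is asked for, a point or a joint stands for the part that bears it (a point fixed in the world has none). Each returns a list of dicts, best first, with "conf" (0 to 1); they miss things now and then, are a little off and sometimes report something else, mostly with a low value. They report only what shows in the picture. A call takes as long as a camera call. They do not tell look-alikes from the thing itself.
- cut_out(camera, query): "pixels" (384x512 bool, what is visible of it) and "box" ([centre column, centre row, width, height] in pixels, round what is visible of it).
The state is a dict: "time": time; "qpos": joint angles; "dq": joint speeds; "joint_efforts": joint torques, N m; "eef_pos": TCP position; "tcp_rot": TCP orientation; "contact_force": force on the tool from outside, world axes, zero at the start; "wrist_torque": the same for the moment, N m; "opening": opening from 0.0 (shut) to 1.0 (fully open).
Only numpy, scipy, OpenCV 4.12 (cv2) and the standard library are available. Lean on these libraries where they do the work, as an engineer would, in place of code of your own. Each camera call takes 0.05 s, during which the arm holds its last target.

## Working session

There is one attempt and no reset: what is moved stays moved. The work goes in short steps, Python scripts to look and compute and a tool call to move; the robot and the scene stay as the last step left them, time stands still between calls to the robot, and variables do not carry over. Pictures are saved under pics/ and viewed, and the job is handed in when it is done.

Besides the shell and the picture viewer there is one more tool, called after "Emit:" as name(argument=value, ...) on one line, values as JSON. jog_arm: Moves the arm, as the interface text tells. Its arguments: {"type":"object","properties":{"commands":{"type":"string"},"gripper":{"type":"number"},"grip_force":{"type":"number"}},"required":["commands"]}

```bash
mkdir -p pics; ls; python3 - <<'E'
from plant import get_state, vision, ctrl, cut_out
import cv2,numpy as np,pickle
for n in ["top","scene"]:
    d=vision.read_camera(n); pickle.dump(d,open(f"{n}0.pkl","wb"))
    f=cv2.cvtColor(d["frame"],cv2.COLOR_RGB2BGR)
    cv2.imwrite(f"pics/{n}0.png",cv2.resize(f,(768,576),interpolation=cv2.INTER_CUBIC))
    print(n,d["fx"],d["cx"],d["R"].round(3).tolist(),d["t"].round(3).tolist())
    for q in ["tray","stone","slim_plate","broad_plate","disc","ring","plunger","jar"]:
        print(q,[(round(r["conf"],2),np.round(r["box"]).tolist()) for r in cut_out(n,q)][:4])
print(get_state())
E
```

```text
pics
top 413.3799068976082 254.10779329939035 [[-0.007, -1.0, 0.026], [-0.984, 0.002, -0.178], [0.178, -0.027, -0.984]] [-0.008, 0.538, 1.07]
tray [(0.69, [187.0, 191.0, 44.0, 71.0])]
stone [(0.93, [311.0, 191.0, 40.0, 44.0]), (0.51, [117.0, 196.0, 54.0, 35.0])]
slim_plate [(0.74, [392.0, 190.0, 44.0, 33.0])]
broad_plate [(0.73, [116.0, 196.0, 50.0, 34.0])]
disc [(0.93, [172.0, 260.0, 24.0, 24.0])]
ring [(0.68, [238.0, 147.0, 12.0, 15.0])]
plunger [(0.48, [239.0, 243.0, 10.0, 11.0])]
jar [(0.86, [320.0, 260.0, 19.0, 20.0])]
scene 408.1195488862329 256.93191186456 [[0.613, 0.79, -0.012], [0.599, -0.475, -0.644], [-0.515, 0.387, -0.765]] [-0.325, -0.316, 1.297]
tray [(0.87, [319.0, 169.0, 80.0, 61.0])]
stone [(0.94, [209.0, 235.0, 64.0, 62.0])]
slim_plate [(0.79, [118.0, 298.0, 63.0, 47.0])]
broad_plate [(0.58, [362.0, 130.0, 30.0, 31.0])]
disc [(0.65, [287.0, 123.0, 23.0, 19.0]), (0.56, [322.0, 169.0, 84.0, 64.0])]
ring [(0.55, [312.0, 218.0, 21.0, 29.0])]
plunger [(0.54, [243.0, 156.0, 8.0, 26.0]), (0.52, [238.0, 180.0, 12.0, 22.0]), (0.5, [214.0, 162.0, 11.0, 24.0])]
jar [(0.85, [161.0, 186.0, 25.0, 31.0])]
{'time': 0.9, 'qpos': array([ 9.54027755e-01,  2.86261092e-01,  1.57667477e+00, -1.98928067e-06,
        1.27860998e+00, -1.50034817e-01]), 'dq': array([-0.0015726 ,  0.00138293,  0.00035343, -0.00118254, -0.00022471,
       -0.00065836]), 'joint_efforts': array([ 6.53166217e-05, -4.05951333e+01, -2.92947274e+01, -1.18534545e-04,
        3.66303520e-04,  1.10513395e-05]), 'eef_pos': array([0.30372282, 0.60280198, 0.23136451]), 'tcp_rot': array([2.31254162e-01, 9.72893371e-01, 2.13492344e-05, 9.63853750e-06]), 'contact_force': array([ 0.42137513, -0.88027759,  0.45381725]), 'wrist_torque': array([ 0.04929495,  0.01259447, -0.04148637]), 'opening': 1.0017894131381397}
```

View pics/top0.png

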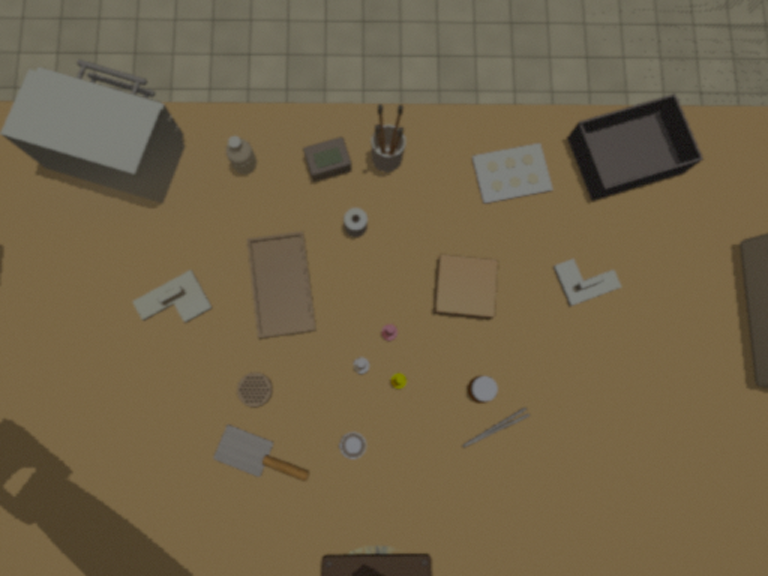

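View pics/scene0.png

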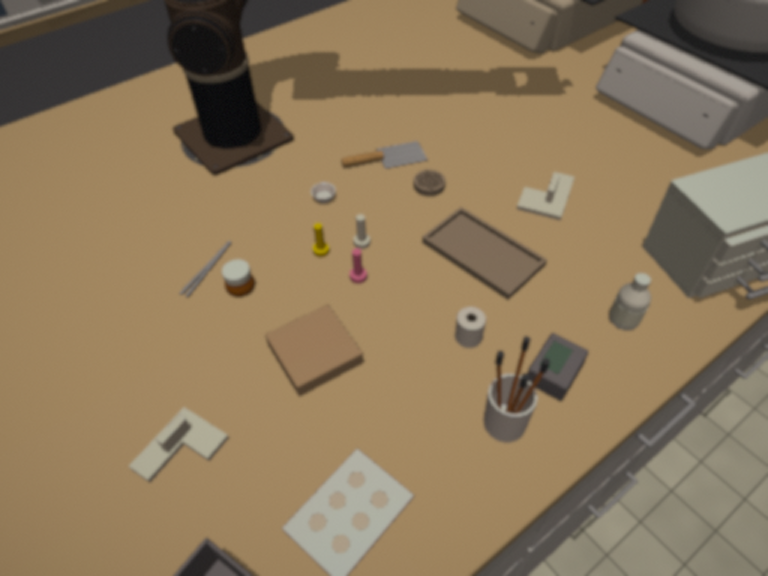

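```bash
cat > h.py <<'E'
from plant import get_state, vision, ctrl, cut_out
import cv2,numpy as np
from scipy.optimize import minimize
def box(x0,x1,y0,y1,z0,z1): return np.array([[x,y,z] for x in(x0,x1) for y in(y0,y1) for z in(z0,z1)])/1000
def cyl(r,z0,z1):
    a=np.linspace(0,2*np.pi,24,endpoint=False)
    return np.array([[r*np.cos(t),r*np.sin(t),z] for t in a for z in(z0,z1)])/1000
M=dict(tray=[box(-95,95,-53,53,0,16)],stone=[box(-55,55,-55,55,0,30)],
 slim_plate=[box(-41,63,-27,9,0,10),box(-41,-1,9,55,0,10),box(-22,22,-6,6,10,40)],
 broad_plate=[box(-70,50,-9,31,0,10),box(-6,50,-51,-9,0,10),box(-22,22,-6,6,10,40)],
 disc=[cyl(31,0,16)],ring=[cyl(22,0,50)],plunger=[cyl(15,0,12),cyl(8,12,64)],jar=[cyl(25,0,45)])
S=4
def proj(d,P):
    c=P@d["R"].T+d["t"]
    return np.c_[d["fx"]*c[:,0]/c[:,2]+d["cx"], d["fy"]*c[:,1]/c[:,2]+d["cy"]]
def sil(d,name,p,z=0):
    x,y,a=p; R=np.array([[np.cos(a),-np.sin(a),0],[np.sin(a),np.cos(a),0],[0,0,1]])
    im=np.zeros((384*S,512*S),np.uint8)
    for q in M[name]:
        u=proj(d,q@R.T+[x,y,z])
        h=cv2.convexHull(((u+.5)*S*16-8).round().astype(np.int32))
        cv2.fillConvexPoly(im,h,1,shift=4)
    return im
def ray(d,u,v,z):
    r=d["R"].T@np.array([(u-d["cx"])/d["fx"],(v-d["cy"])/d["fy"],1]); o=-d["R"].T@d["t"]
    return o+r*(z-o[2])/r[2]
def fit(obs,name,yaws,z=0,x0=None):
    """obs list of (d,mask)"""
    big=[]
    for d,m in obs:
        s=np.argwhere(m); r0,c0=s.min(0)-14; r1,c1=s.max(0)+15
        sl=(slice(max(r0,0)*S,r1*S),slice(max(c0,0)*S,c1*S))
        b=cv2.resize(m.astype(np.float32),None,fx=S,fy=S,interpolation=cv2.INTER_LINEAR)>.5
        big.append((d,b[sl],sl))
    if x0 is None:
        x0=np.mean([ray(d,*np.argwhere(m).mean(0)[::-1],z+.01)[:2] for d,m in obs],0)
    def cost(p,yaw=None):
        c=0
        for d,b,sl in big:
            s=sil(d,name,(p[0],p[1],p[2] if len(p)>2 else 0),z)[sl]>0
            c+=1-(s&b).sum()/(s|b).sum()
        return c/len(big)
    best=None
    for y in yaws if yaws else [None]:
        st=list(x0)+([y] if yaws else [])
        sim=[st]+[[st[j]+(k==j)*([.012,.012,.2][j]) for j in range(len(st))] for k in range(len(st))]
        r=minimize(cost,st,method="Nelder-Mead",options=dict(initial_simplex=sim,xatol=1e-4,fatol=1e-5,maxiter=120))
        if best is None or r.fun<best.fun: best=r
    return best.x,best.fun
E
cat > m0.py <<'E'
from h import *
import pickle
D={n:vision.read_camera(n) for n in("top","scene")}
Y=dict(tray=[0,.15,-.15],stone=[0],slim_plate=list(np.arange(-3.1,3.1,.78)),broad_plate=list(np.arange(-3.1,3.1,.78)))
exp={}
for q in M:
    obs={}
    for n in D:
        for r in cut_out(n,q)[:3]:
            m=r["pixels"]; p=ray(D[n],*np.argwhere(m).mean(0)[::-1],.01)
            print(q,n,round(r["conf"],2),p[:2].round(3),m.sum())
            if n not in obs: obs[n]=(D[n],m)
    for k in [["top"],["scene"],["top","scene"]]:
        o=[obs[n] for n in k if n in obs]
        if not o: continue
        x,f=fit(o,q,Y.get(q)); print("   ",k,np.round(x,4),round(f,3))
E
python3 m0.py
```

```text
tray top 0.62 [0.576 0.176] 2647
tray top 0.35 [0.551 0.37 ] 932
tray top 0.31 [ 0.579 -0.396] 693
tray scene 0.74 [0.584 0.172] 2582
    ['top'] [0.5774 0.176  0.1505] 0.026
    ['scene'] [0.5782 0.1739 0.1265] 0.02
    ['top', 'scene'] [0.5775 0.1751 0.1418] 0.032
stone top 0.92 [ 0.572 -0.171] 1659
stone scene 0.71 [ 0.57  -0.171] 2296
    ['top'] [ 0.5708 -0.1698 -0.0942] 0.037
    ['scene'] [ 0.5709 -0.1709 -0.1352] 0.061
    ['top', 'scene'] [ 0.5707 -0.1704 -0.1043] 0.052
slim_plate top 0.82 [ 0.578 -0.397] 645
slim_plate scene 0.74 [ 0.584 -0.399] 1408
    ['top'] [ 0.5752 -0.4    -1.1966] 0.117
    ['scene'] [ 0.5756 -0.3985 -1.2292] 0.037
    ['top', 'scene'] [ 0.5754 -0.399  -1.2251] 0.081
broad_plate top 0.57 [0.549 0.371] 991
broad_plate scene 0.73 [0.555 0.361] 688
    ['top'] [ 0.5524  0.3725 -1.0606] 0.052
    ['scene'] [ 0.5535  0.3702 -1.0599] 0.061
    ['top', 'scene'] [ 0.5528  0.3718 -1.0624] 0.064
disc top 0.73 [0.383 0.219] 375
disc scene 0.54 [0.387 0.215] 282
    ['top'] [0.3835 0.2193] 0.152
    ['scene'] [0.383  0.2173] 0.16
    ['top', 'scene'] [0.3843 0.2181] 0.156
ring top 0.73 [0.697 0.037] 262
ring scene 0.96 [0.685 0.043] 462
    ['top'] [0.6921 0.0365] 0.059
    ['scene'] [0.6928 0.0346] 0.068
    ['top', 'scene'] [0.6919 0.0359] 0.073
plunger top 0.66 [0.425 0.026] 86
plunger top 0.56 [ 0.487 -0.026] 78
plunger scene 0.57 [0.415 0.032] 176
plunger scene 0.53 [ 0.385 -0.037] 187
plunger scene 0.45 [ 0.476 -0.021] 167
    ['top'] [0.4255 0.0262] 0.148
    ['scene'] [0.4266 0.0243] 0.105
    ['top', 'scene'] [0.4255 0.0255] 0.134
jar scene 0.8 [ 0.371 -0.191] 392
    ['scene'] [ 0.3817 -0.1929] 0.226
    ['top', 'scene'] [ 0.3817 -0.1929] 0.226
```

```bash
python3 - <<'E'
from h import *
P=dict(tray=(.5775,.1751,.142),stone=(.5707,-.1704,-.1),slim_plate=(.5754,-.399,-1.225),broad_plate=(.5528,.3718,-1.062),disc=(.3843,.2181,0),ring=(.6919,.0359,0),plunger=(.4255,.0255,0))
out=[]
for n in("top","scene"):
    d=vision.read_camera(n)
    im=cv2.resize(cv2.cvtColor(d["frame"],cv2.COLOR_RGB2BGR),None,fx=S,fy=S,interpolation=cv2.INTER_CUBIC)
    raw=im.copy()
    for q in P:
        c,_=cv2.findContours(sil(d,q,P[q]),cv2.RETR_EXTERNAL,cv2.CHAIN_APPROX_NONE); cv2.drawContours(im,c,-1,(0,0,255),1)
    row=[]
    for q in ["broad_plate","slim_plate","disc","plunger"]:
        u=proj(d,np.array([[*P[q][:2],.02]]))[0]*S; u=u.astype(int)
        src=raw if q=="plunger" else im
        row.append(src[u[1]-140:u[1]+140,u[0]-140 :u[0]+140][:, :])
    out.append(np.hstack([cv2.resize(r,(200,200)) for r in row]))
cv2.imwrite("pics/ov.png",np.vstack(out))
E
```

```text
(no output)
```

View pics/ov.png

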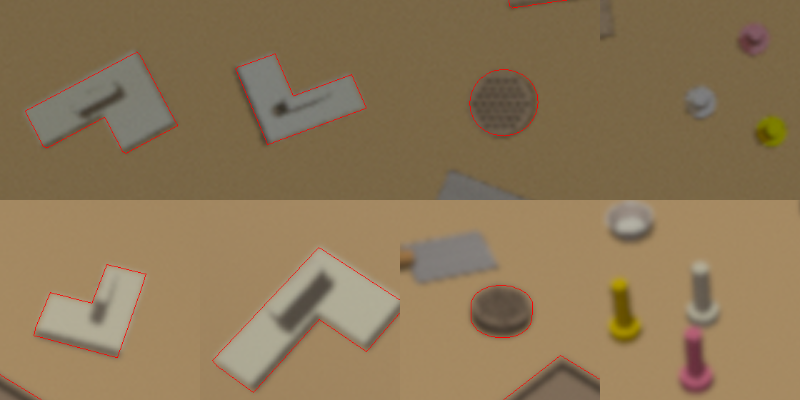

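The top view puts the white plunger at (239,243), with the pink one at (260,221) and the yellow one at (267,254). The white one fits the description. The outlines fit well, so I'm starting with the broad plate.

Emit:
jog_arm(commands="0.249 -0.231 -0.1 0 0 -0.596;0.249 -0.231 -0.1 0 0 -0.596;0.249 -0.231 -0.1 0 0 -0.596;0.249 -0.231 -0.1 0 0 -0.596;0.249 -0.231 -0.1 0 0 -0.596;0.249 -0.231 -0.1 0 0 -0.596;0.249 -0.231 -0.1 0 0 -0.596;0.249 -0.231 -0.1 0 0 -0.596;0.249 -0.231 -0.1 0 0 -0.596", gripper=50, grip_force=40)

```text
time: 3.02
eef_pos: [0.5521, 0.3731, 0.1321]
tcp_rot: [0.506, 0.863, 0.0, 0.0]
contact_force: [1.4, -0.2, -0.4]
opening: 0.501
```

Emit:
jog_arm(commands="0 0 -0.06 0 0 0;0 0 -0.09 0 0 0;0 0 -0.116 0 0 0;0 0 -0.116 0 0 0;0 0 -0.116 0 0 0")

```text
time: 3.65
eef_pos: [0.5532, 0.3729, 0.0169]
tcp_rot: [0.506, 0.862, 0.001, 0.001]
contact_force: [1.0, -0.3, 0.5]
opening: 0.5
```

Emit:
jog_arm(commands="0 0 0 0 0 0;0 0 0 0 0 0;0 0 0 0 0 0;0 0 0 0 0 0;0 0 0 0 0 0;0 0 0 0 0 0", gripper=0)

```text
time: 4.4
eef_pos: [0.5539, 0.3725, 0.0172]
tcp_rot: [0.507, 0.862, 0.001, 0.001]
contact_force: [-0.9, -0.0, 5.3]
opening: 0.132
```

Emit:
jog_arm(commands="0 0 0.05 0 0 0;0 0 0.08 0 0 0;0.015 -0.045 0.08 0 0 0.18;0.03 -0.09 0.08 0 0 0.36;0.045 -0.135 0.08 0 0 0.54;0.056 -0.182 0.08 0 0 0.72;0.056 -0.182 0.08 0 0 0.9;0.056 -0.182 0.08 0 0 1.08;0.056 -0.182 0.08 0 0 1.204;0.056 -0.182 0.08 0 0 1.204;0.056 -0.182 0.08 0 0 1.204;0.056 -0.182 0.08 0 0 1.204")

```text
time: 5.9
eef_pos: [0.6085, 0.1898, 0.0951]
tcp_rot: [-0.07, 0.998, -0.0, -0.0]
contact_force: [-0.2, 0.5, -1.7]
opening: 0.132
```

```bash
cat > ov.py <<'E'
import sys
from h import *
# usage: ov.py out cx cy  name,x,y,yaw,z ...
out=[];c=[float(v) for v in sys.argv[2:4]]
for n in("top","scene"):
    d=vision.read_camera(n)
    im=cv2.resize(cv2.cvtColor(d["frame"],cv2.COLOR_RGB2BGR),None,fx=S,fy=S,interpolation=cv2.INTER_CUBIC)
    for a in sys.argv[4:]:
        q,x,y,w,z=a.split(",")
        k,_=cv2.findContours(sil(d,q,(float(x),float(y),float(w)),float(z)),cv2.RETR_EXTERNAL,cv2.CHAIN_APPROX_NONE); cv2.drawContours(im,k,-1,(0,0,255),1)
    u=(proj(d,np.array([[*c,.03]]))[0]*S).astype(int)
    out.append(im[max(u[1]-220,0):u[1]+220,max(u[0]-200,0):u[0]+200])
cv2.imwrite(f"pics/{sys.argv[1]}.png",np.hstack(out))
s=get_state();print(s["time"],s["eef_pos"].round(4),s["tcp_rot"].round(3),s["opening"])
E
python3 ov.py a1 .6 .18 tray,.5775,.1751,.142,0 broad_plate,.6088,.1897,.142,.08
```

```text
6.0 [0.6087 0.1898 0.0953] [-0.07   0.998 -0.    -0.   ] 0.130036026759081
```

View pics/a1.png

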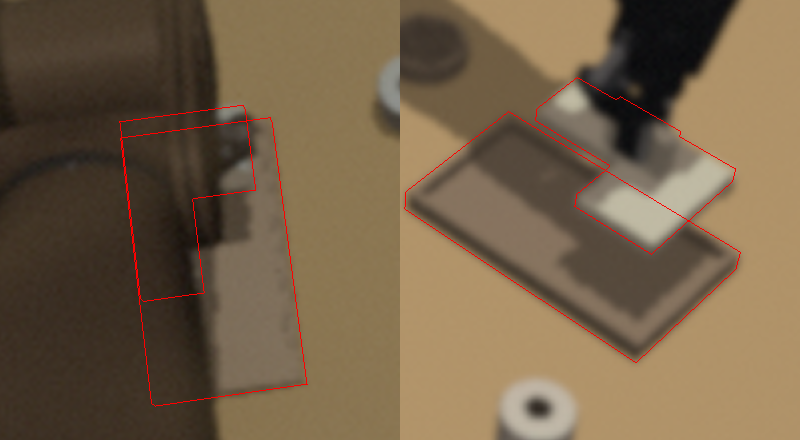

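The held plate matches its predicted outline in both views, so I'm lowering it.

Emit:
jog_arm(commands="0 0 -0.035 0 0 0;0 0 -0.06 0 0 0;0 0 -0.066 0 0 0;0 0 -0.07 0 0 0;0 0 -0.074 0 0 0;0 0 -0.075 0 0 0;0 0 -0.075 0 0 0")

```text
time: 6.88
eef_pos: [0.6101, 0.19, 0.0232]
tcp_rot: [-0.071, 0.998, 0.0, 0.001]
contact_force: [-2.8, -0.4, 4.4]
opening: 0.128
```

Emit:
jog_arm(commands="0 0 0 0 0 0;0 0 0 0 0 0;0 0 0 0 0 0;0 0 0.05 0 0 0;0 0 0.1 0 0 0;0 0 0.16 0 0 0;0 -0.06 0.18 0 0 0;0 -0.12 0.18 0 0 0;0 -0.18 0.18 0 0 0;0 -0.24 0.18 0 0 0;0 -0.30 0.18 0 0 0;0 -0.30 0.18 0 0 0", gripper=40)

```text
time: 8.38
eef_pos: [0.6085, -0.1143, 0.2003]
tcp_rot: [-0.068, 0.998, -0.0, 0.0]
contact_force: [-0.2, -0.3, -0.7]
opening: 0.399
```

```bash
cat > mm.py <<'E'
import sys
from h import *
D={n:vision.read_camera(n) for n in("top","scene")}
# args name,z[,yaw0]
for a in sys.argv[1:]:
    v=a.split(","); q=v[0]; z=float(v[1]); ys=[float(v[2])] if len(v)>2 else None
    obs=[]
    for n in D:
        rs=cut_out(n,q)
        print(q,n,[(round(r["conf"],2),ray(D[n],*np.argwhere(r["pixels"]).mean(0)[::-1],z+.01)[:2].round(3).tolist()) for r in rs[:3]])
        if len(v)>4: # near x,y
            rs=[r for r in rs if np.linalg.norm(ray(D[n],*np.argwhere(r["pixels"]).mean(0)[::-1],z+.01)[:2]-[float(v[3]),float(v[4])])<.06]
        if rs: obs.append((D[n],rs[0]["pixels"])); x,f=fit(obs[-1:],q,ys,z); print("  ",n,x.round(4),round(f,3))
    if len(obs)>1: x,f=fit(obs,q,ys,z); print("  both",x.round(4),round(f,3))
E
python3 mm.py broad_plate,.005,.14,.609,.19; python3 ov.py a2 .6 .18 tray,.5775,.1751,.142,0 broad_plate,.6088,.1897,.142,.005
```

```text
broad_plate top [(0.91, [0.61, 0.187]), (0.56, [0.697, 0.036])]
   top [0.611  0.1903 0.1446] 0.039
broad_plate scene [(0.59, [0.616, 0.183]), (0.56, [0.587, -0.4])]
   scene [0.6103 0.1892 0.158 ] 0.065
  both [0.6109 0.1901 0.1437] 0.054
8.675 [ 0.6088 -0.1086  0.2002] [-0.072  0.997  0.    -0.   ] 0.39585180574240647
```

View pics/a2.png

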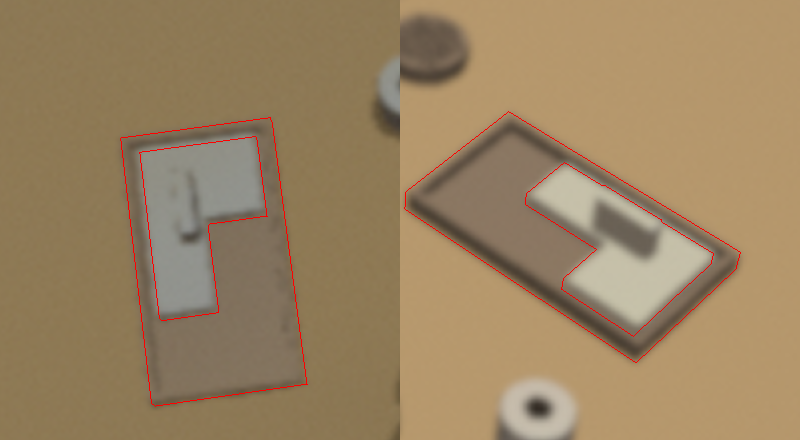

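Emit:
jog_arm(commands="-0.008 -0.06 0 0 0 -0.18;-0.015 -0.12 0 0 0 -0.36;-0.02 -0.18 0 0 0 -0.54;-0.026 -0.24 0 0 0 -0.72;-0.033 -0.289 -0.04 0 0 -0.9;-0.033 -0.289 -0.1 0 0 -1.08;-0.033 -0.289 -0.1 0 0 -1.26;-0.033 -0.289 -0.1 0 0 -1.367;-0.033 -0.289 -0.1 0 0 -1.367;-0.033 -0.289 -0.1 0 0 -1.367;-0.033 -0.289 -0.1 0 0 -1.367;-0.033 -0.289 -0.1 0 0 -1.367;-0.033 -0.289 -0.15 0 0 -1.367;-0.033 -0.289 -0.184 0 0 -1.367;-0.033 -0.289 -0.184 0 0 -1.367;-0.033 -0.289 -0.184 0 0 -1.367", gripper=50)

```text
time: 10.68
eef_pos: [0.5766, -0.4, 0.018]
tcp_rot: [0.575, 0.818, -0.0, 0.001]
contact_force: [0.9, 0.6, 1.0]
opening: 0.5
```

Emit:
jog_arm(commands="0 0 0 0 0 0;0 0 0 0 0 0;0 0 0 0 0 0;0 0 0 0 0 0;0 0 0 0 0 0;0 0 0 0 0 0", gripper=0)

```text
time: 11.42
eef_pos: [0.5769, -0.4003, 0.0188]
tcp_rot: [0.575, 0.818, -0.0, 0.002]
contact_force: [-0.6, 1.1, 5.9]
opening: 0.133
```

Emit:
jog_arm(commands="0 0 0.06 0 0 0;0 0 0.12 0 0 0;-0.004 0.06 0.12 0 0 0.15;-0.008 0.12 0.12 0 0 0.3;-0.012 0.18 0.12 0 0 0.45;-0.016 0.24 0.12 0 0 0.6;-0.02 0.3 0.12 0 0 0.75;-0.025 0.36 0.12 0 0 0.9;-0.03 0.42 0.12 0 0 1.05;-0.034 0.48 0.12 0 0 1.2;-0.037 0.53 0.12 0 0 1.33;-0.038 0.554 0.12 0 0 1.367;-0.038 0.554 0.08 0 0 1.367;-0.038 0.554 0.08 0 0 1.367;-0.038 0.554 0.08 0 0 1.367;-0.038 0.554 0.08 0 0 1.367")

```text
time: 13.42
eef_pos: [0.5389, 0.1545, 0.098]
tcp_rot: [-0.07, 0.998, 0.0, 0.001]
contact_force: [0.3, -0.1, -1.2]
opening: 0.128
```

```bash
python3 ov.py a3 .56 .18 broad_plate,.6109,.1901,.144,0.005 slim_plate,.538,.155,.142,.08
```

```text
13.525 [0.5387 0.1545 0.0977] [-0.07   0.998  0.     0.001] 0.12719570006684802
```

View pics/a3.png

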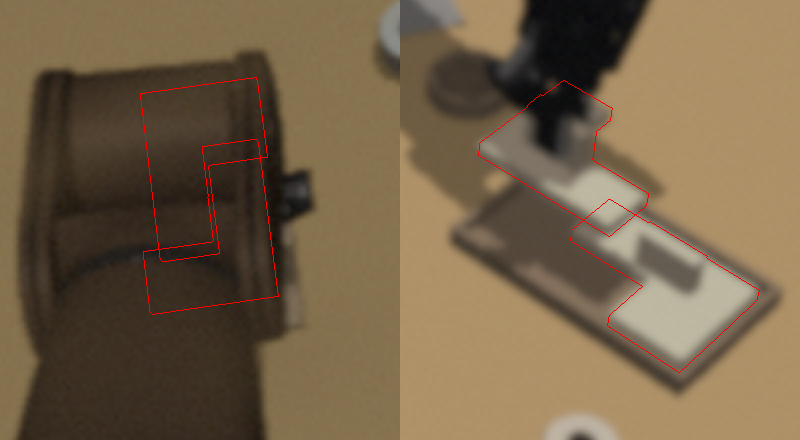

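Emit:
jog_arm(commands="-0.001 0 -0.035 0 0 0;-0.001 0 -0.06 0 0 0;-0.001 0 -0.066 0 0 0;-0.001 0 -0.07 0 0 0;-0.001 0 -0.074 0 0 0;-0.001 0 -0.075 0 0 0;-0.001 0 -0.075 0 0 0")

```text
time: 14.4
eef_pos: [0.5382, 0.1549, 0.0247]
tcp_rot: [-0.071, 0.997, -0.0, 0.001]
contact_force: [-6.0, -2.0, 10.9]
opening: 0.136
```

Emit:
jog_arm(commands="0 0 0 0 0 0;0 0 0 0 0 0;0 0 0 0 0 0;0 0 0.05 0 0 0;0 0 0.1 0 0 0;0 0 0.16 0 0 0;0 -0.06 0.18 0 0 0;0 -0.12 0.18 0 0 0;0 -0.18 0.18 0 0 0;0 -0.24 0.18 0 0 0;0 -0.24 0.18 0 0 0", gripper=40)

```text
time: 15.78
eef_pos: [0.5366, -0.0889, 0.2013]
tcp_rot: [-0.068, 0.998, -0.0, 0.0]
contact_force: [0.5, 0.3, -0.5]
opening: 0.398
```

```bash
python3 mm.py slim_plate,.005,.14,.538,.155 broad_plate,.005,.14,.609,.19; python3 ov.py a4 .58 .18 tray,.5775,.1751,.142,0;python3 - <<'E'
from h import *
d=vision.read_camera("top")
# heights at plate sample points
T=np.array([.5775,.1751]);a=.142;R=np.array([[np.cos(a),-np.sin(a)],[np.sin(a),np.cos(a)]])
for nm,pts in dict(slim=[(-78,-36),(15,-36),(-78,36),(-50,36),(15,-15),(-78,0)],broad=[(78,36),(78,-36),(33,-36),(-32,36),(-32,8),(60,0)]).items():
    o=[]
    for p in pts:
        w=T+R@(np.array(p)/1000); u,v=proj(d,np.array([[*w,.015]]))[0]
        z=np.median(d["z_map"][int(v):int(v)+2,int(u):int(u)+2]); 
        c=np.array([(u-d["cx"])/d["fx"]*z,(v-d["cy"])/d["fy"]*z,z]); o.append(round(float((d["R"].T@(c-d["t"]))[2])*1000,1))
    print(nm,o)
E
```

```text
slim_plate top [(0.96, [0.535, 0.159]), (0.5, [0.382, 0.218])]
   top [0.5371 0.1551 0.1283] 0.072
slim_plate scene [(0.61, [0.543, 0.156])]
   scene [0.5365 0.1563 0.1208] 0.086
  both [0.537  0.1553 0.1288] 0.078
broad_plate top [(0.67, [0.61, 0.187])]
   top [0.6108 0.1899 0.1368] 0.054
broad_plate scene [(0.91, [0.616, 0.182])]
   scene [0.6104 0.189  0.1388] 0.055
  both [0.6108 0.1896 0.1371] 0.057
16.175 [ 0.5368 -0.0839  0.2013] [-0.072  0.997  0.    -0.   ] 0.40245047191452615
slim [15.5, 14.1, 17.7, 16.7, 14.8, 16.3]
broad [14.3, 15.0, 15.3, 15.7, 17.5, 16.1]
```

View pics/a4.png

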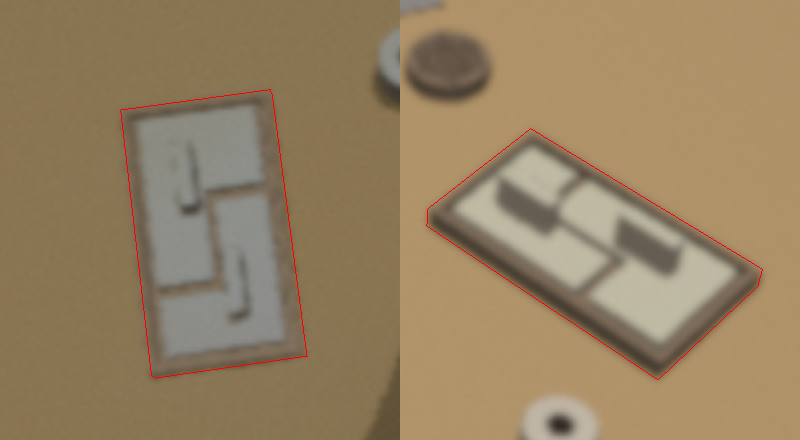

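Both plates lie in the tray with their tops at about 15 mm, which means they sit flat on the floor. The disc is next.

Emit:
jog_arm(commands="0 0.06 0 0 0 0;-0.01 0.12 0 0 0 0;-0.04 0.18 0 0 0 0;-0.08 0.22 0 0 0 0;-0.12 0.26 0 0 0 0;-0.153 0.303 0 0 0 0;-0.153 0.303 -0.05 0 0 0;-0.153 0.303 -0.1 0 0 0;-0.153 0.303 -0.15 0 0 0;-0.153 0.303 -0.15 0 0 0;-0.153 0.303 -0.15 0 0 0", gripper=88)

```text
time: 17.6
eef_pos: [0.3849, 0.2184, 0.053]
tcp_rot: [-0.071, 0.997, 0.0, 0.001]
contact_force: [0.4, 0.2, 0.4]
opening: 0.88
```

```bash
python3 ov.py a5 .39 .2 disc,.3838,.2182,0,0
```

```text
17.7 [0.3859 0.2185 0.054 ] [-0.071  0.997  0.001  0.003] 0.8804912946264278
```

View pics/a5.png

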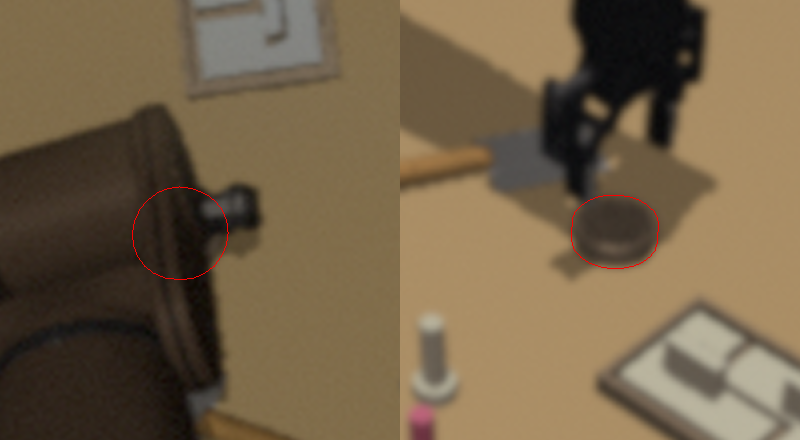

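Emit:
jog_arm(commands="0 0 -0.02 0 0 0;0 0 -0.035 0 0 0;0 0 -0.045 0 0 0;0 0 -0.05 0 0 0;0 0 -0.05 0 0 0;0 0 -0.05 0 0 0")

```text
time: 18.45
eef_pos: [0.3841, 0.2179, 0.0017]
tcp_rot: [-0.071, 0.998, 0.0, 0.0]
contact_force: [0.3, 0.4, 0.5]
opening: 0.877
```

Emit:
jog_arm(commands="0 0 -0.001 0 0 0;0 0 -0.001 0 0 0;0 0 -0.001 0 0 0;0 0 -0.001 0 0 0;0 0 -0.001 0 0 0;0 0 -0.001 0 0 0", gripper=0, grip_force=40)

```text
time: 19.2
eef_pos: [0.3844, 0.218, 0.0013]
tcp_rot: [-0.071, 0.998, 0.0, 0.0]
contact_force: [-1.6, -0.6, 4.9]
opening: 0.702
```

Emit:
jog_arm(commands="0 0 0.02 0 0 0;0 0 0.05 0 0 0;0 0 0.1 0 0 0;0.02 0 0.15 0 0 0;0.06 -0.02 0.15 0 0 0;0.06 -0.02 0.15 0 0 0")

```text
time: 19.95
eef_pos: [0.4461, 0.197, 0.1517]
tcp_rot: [-0.069, 0.998, 0.0, 0.002]
contact_force: [-0.3, -0.7, -0.8]
opening: 0.705
```

```bash
python3 ov.py a6 .44 .2 disc,.4437,.198,0,0.15
```

```text
20.05 [0.4431 0.1976 0.1497] [-0.07   0.998 -0.    -0.001] 0.7056971880160986
```

View pics/a6.png

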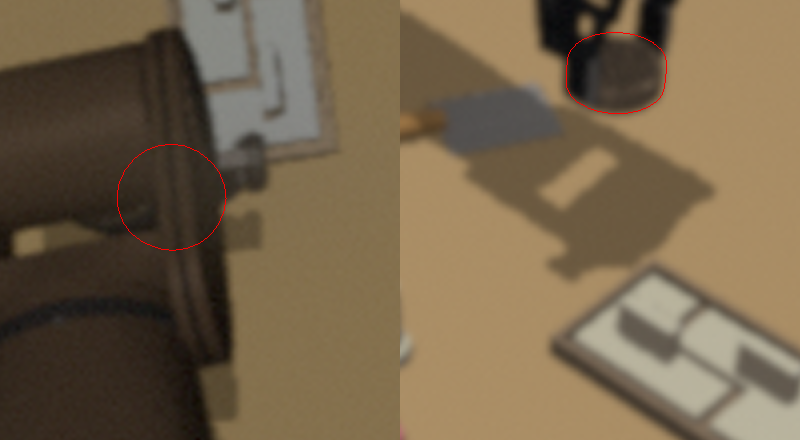

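Emit:
jog_arm(commands="0.04 -0.04 0 0 0 0;0.08 -0.08 0 0 0 0;0.11 -0.12 0 0 0 0;0.127 -0.18 0 0 0 0;0.127 -0.24 0 0 0 0;0.127 -0.3 0 0 0 0;0.127 -0.35 0 0 0 0;0.127 -0.368 -0.04 0 0 0;0.127 -0.368 -0.08 0 0 0;0.127 -0.368 -0.1 0 0 0;0.127 -0.368 -0.1 0 0 0;0.127 -0.368 -0.1 0 0 0")

```text
time: 21.55
eef_pos: [0.5718, -0.1701, 0.0519]
tcp_rot: [-0.071, 0.997, -0.001, 0.001]
contact_force: [-0.5, 0.8, -0.1]
opening: 0.7
```

```bash
python3 ov.py a7 .57 -.17 disc,.5707,-.1702,0,0.05 stone,.5707,-.1704,-.1,0
```

```text
21.65 [ 0.5722 -0.1704  0.0525] [-0.071  0.997 -0.001  0.002] 0.703276120229678
```

View pics/a7.png

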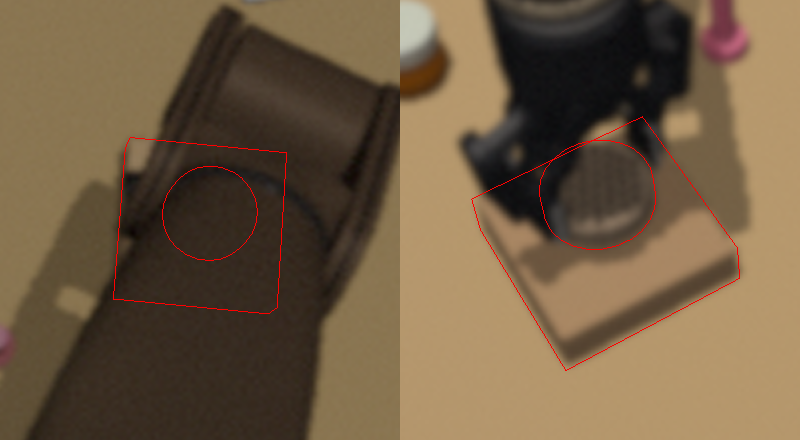

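Emit:
jog_arm(commands="0 0 -0.01 0 0 0;0 0 -0.015 0 0 0;0 0 -0.018 0 0 0;0 0 -0.02 0 0 0;0 0 -0.02 0 0 0;0 0 -0.02 0 0 0")

```text
time: 22.4
eef_pos: [0.5709, -0.1702, 0.0314]
tcp_rot: [-0.071, 0.998, 0.0, -0.0]
contact_force: [-2.7, 1.5, 6.2]
opening: 0.701
```

Emit:
jog_arm(commands="0 0 0 0 0 0;0 0 0 0 0 0;0 0 0 0 0 0;0 0 0.05 0 0 0;0 0 0.1 0 0 0;0 0 0.16 0 0 0;0 0.06 0.17 0 0 0;0 0.12 0.17 0 0 0;0 0.18 0.17 0 0 0;0 0.18 0.17 0 0 0", gripper=88)

```text
time: 23.65
eef_pos: [0.5702, 0.0135, 0.2002]
tcp_rot: [-0.073, 0.997, 0.0, -0.0]
contact_force: [0.1, -0.6, 0.4]
opening: 0.879
```

```bash
python3 mm.py stone,0,-.1,.57,-.17 disc,.03,0,.57,-.17 ring,0; python3 ov.py a8 .57 -.17 disc,.5707,-.1702,0,0.03 stone,.5707,-.1704,-.1,0
```

```text
stone top [(0.94, [0.571, -0.169])]
   top [ 0.5709 -0.1695 -0.096 ] 0.28
stone scene [(0.7, [0.575, -0.173])]
   scene [ 0.5706 -0.1708 -0.1038] 0.267
  both [ 0.571  -0.1704 -0.103 ] 0.276
disc top [(0.89, [0.569, -0.171])]
   top [ 0.5689 -0.1706  0.2996] 0.068
disc scene [(0.59, [0.571, -0.172])]
   scene [ 0.5682 -0.1712  0.1052] 0.128
  both [ 0.5687 -0.1707  0.1376] 0.099
ring top []
ring scene [(0.88, [0.685, 0.043])]
   scene [0.6927 0.0345] 0.067
24.15 [0.5708 0.0089 0.2003] [-0.07   0.998 -0.    -0.   ] 0.8805024860281544
```

View pics/a8.png

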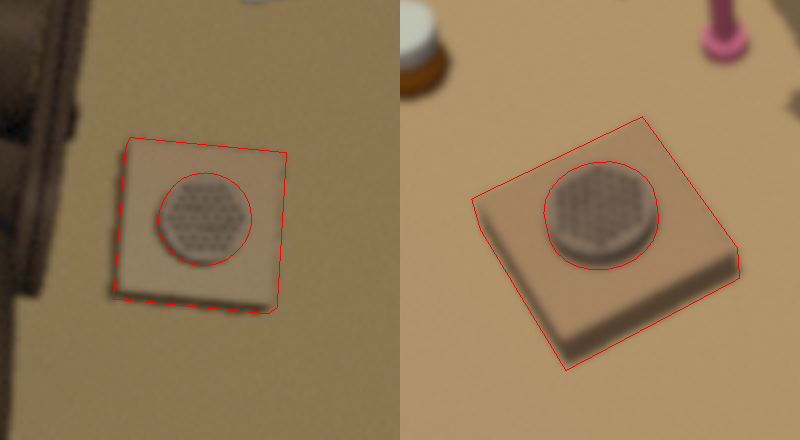

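```bash
python3 - <<'E'
from h import *
d=vision.read_camera("scene"); 
v,u=np.mgrid[210:300,315:370]; z=d["z_map"][210:300,315:370]
c=np.stack([(u-d["cx"])/d["fx"]*z,(v-d["cy"])/d["fy"]*z,z],-1)[z>0]
P=(c-d["t"])@d["R"]
Q=P[(P[:,0]>.72)&(P[:,2]>.03)]
for lo in np.arange(.03,.25,.03):
    s=Q[(Q[:,2]>=lo)&(Q[:,2]<lo+.03)]
    if len(s): print(round(lo,2),len(s),np.percentile(s,[3,97],axis=0).round(3).tolist())
E
```

```text
0.03 719 [[0.789, -0.056, 0.031], [0.862, 0.104, 0.058]]
0.06 462 [[0.804, -0.057, 0.061], [0.863, 0.002, 0.086]]
0.09 106 [[0.816, -0.043, 0.092], [0.851, -0.007, 0.119]]
0.12 118 [[0.814, -0.047, 0.121], [0.855, -0.005, 0.149]]
0.15 170 [[0.81, -0.048, 0.151], [0.856, -0.002, 0.168]]
```

Emit:
jog_arm(commands="0.06 0.013 0 0 0 0;0.121 0.026 0 0 0 0;0.121 0.026 -0.06 0 0 0;0.121 0.026 -0.1 0 0 0;0.121 0.026 -0.1 0 0 0;0.121 0.026 -0.1 0 0 0;0.121 0.026 -0.14 0 0 0;0.121 0.026 -0.17 0 0 0;0.121 0.026 -0.187 0 0 0;0.121 0.026 -0.188 0 0 0;0.121 0.026 -0.188 0 0 0", gripper=85)

```text
time: 25.58
eef_pos: [0.6933, 0.0356, 0.0146]
tcp_rot: [-0.071, 0.998, -0.0, 0.002]
contact_force: [-0.1, 0.5, 0.3]
opening: 0.853
```

Emit:
jog_arm(commands="0 0 0 0 0 0;0 0 0 0 0 0;0 0 0 0 0 0;0 0 0 0 0 0;0 0 0 0 0 0;0 0 0 0 0 0", gripper=0)

```text
time: 26.32
eef_pos: [0.6928, 0.0358, 0.014]
tcp_rot: [-0.071, 0.998, -0.0, 0.001]
contact_force: [-0.1, 1.2, 6.2]
opening: 0.502
```

Emit:
jog_arm(commands="0 0 0.03 0 0 0;0 0 0.08 0 0 0;0 0 0.13 0 0 0;-0.04 -0.05 0.13 0 0 0;-0.07 -0.1 0.13 0 0 0;-0.1 -0.14 0.13 0 0 0;-0.122 -0.18 0.13 0 0 0;-0.122 -0.206 0.13 0 0 0;-0.122 -0.206 0.08 0 0 0;-0.122 -0.206 0.08 0 0 0;-0.122 -0.206 0.08 0 0 0")

```text
time: 27.7
eef_pos: [0.5697, -0.1699, 0.0926]
tcp_rot: [-0.071, 0.997, 0.0, -0.0]
contact_force: [0.9, -0.2, -0.5]
opening: 0.51
```

```bash
python3 ov.py a9 .57 -.17 ring,.5697,-.1702,0,0.08 disc,.5688,-.1708,0,0.03
```

```text
27.8 [ 0.571  -0.1703  0.0942] [-0.071  0.997 -0.001  0.001] 0.49985206998965626
```

View pics/a9.png

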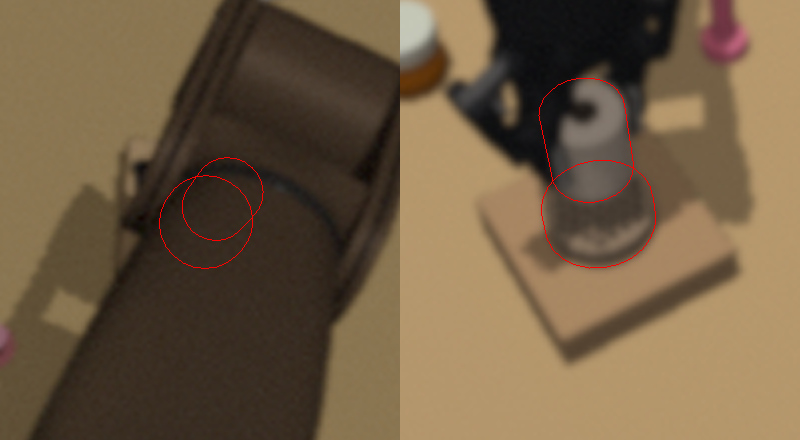

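Emit:
jog_arm(commands="0 0 -0.015 0 0 0;0 0 -0.025 0 0 0;0 0 -0.03 0 0 0;0 0 -0.032 0 0 0;0 0 -0.034 0 0 0;0 0 -0.034 0 0 0;0 0 -0.034 0 0 0")

```text
time: 28.68
eef_pos: [0.5701, -0.1703, 0.06]
tcp_rot: [-0.071, 0.998, -0.0, 0.0]
contact_force: [-3.6, 1.7, 4.7]
opening: 0.506
```

Emit:
jog_arm(commands="0 0 0 0 0 0;0 0 0 0 0 0;0 0 0 0 0 0;0 0 0.05 0 0 0;0 0 0.1 0 0 0;0 0 0.14 0 0 0;0 0.06 0.14 0 0 0;0 0.12 0.14 0 0 0;0 0.18 0.14 0 0 0;0 0.18 0.14 0 0 0", gripper=75)

```text
time: 29.92
eef_pos: [0.5693, 0.0134, 0.1982]
tcp_rot: [-0.073, 0.997, 0.0, -0.0]
contact_force: [0.0, -0.7, 1.1]
opening: 0.749
```

```bash
python3 mm.py ring,.046 plunger,0; python3 ov.py a10 .53 -.1 ring,.5697,-.1702,0,0.046 disc,.5688,-.1708,0,0.03 plunger,.4259,.0253,0,0
```

```text
ring top [(0.63, [0.574, -0.174])]
   top [ 0.57   -0.1698] 0.122
ring scene [(0.57, [0.561, -0.167])]
   scene [ 0.5704 -0.1713] 0.072
  both [ 0.5706 -0.1707] 0.1
plunger top [(0.45, [0.397, -0.043])]
   top [ 0.3967 -0.0429] 0.087
plunger scene [(0.74, [0.477, -0.021]), (0.61, [0.389, -0.038]), (0.57, [0.414, 0.033])]
   scene [ 0.4873 -0.0264] 0.142
  both [ 0.4873 -0.0264] 0.571
30.325 [0.5698 0.0085 0.1982] [-0.07   0.998 -0.    -0.   ] 0.7545483493835147
```

View pics/a10.png

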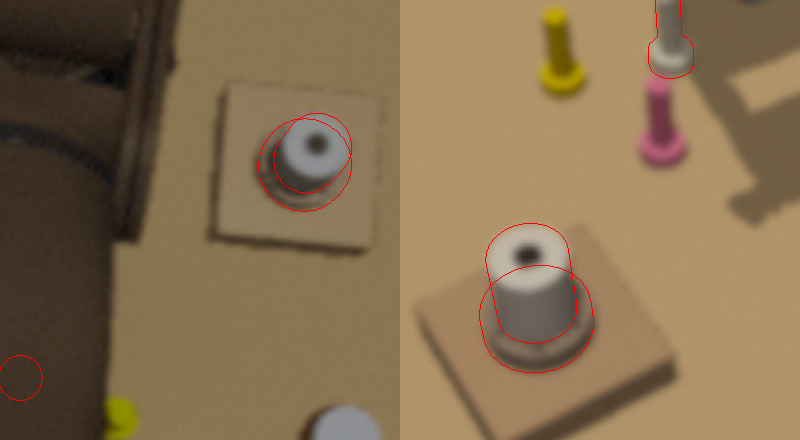

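The ring stands on the disc within about 1 mm of the brick's centre. The plunger is next, white one at (0.426, 0.025).

Emit:
jog_arm(commands="-0.05 0.005 0 0 0 0;-0.1 0.01 0 0 0 0;-0.144 0.0155 0 0 0 0;-0.144 0.0155 -0.05 0 0 0;-0.144 0.0155 -0.09 0 0 0;-0.144 0.0155 -0.09 0 0 0;-0.144 0.0155 -0.09 0 0 0", gripper=50)

```text
time: 31.2
eef_pos: [0.4269, 0.0247, 0.1097]
tcp_rot: [-0.07, 0.998, -0.0, 0.001]
contact_force: [0.7, -1.0, 0.6]
opening: 0.502
```

```bash
python3 ov.py a11 .45 .02 plunger,.4259,.0253,0,0; python3 -c "
from h import *
print(get_state()['qpos'].round(3))"
```

```text
31.3 [0.4275 0.0248 0.1104] [-0.07   0.998 -0.     0.002] 0.4999511586718035
[-0.18  -0.137  2.263  0.     1.011 -1.892]
```

View pics/a11.png

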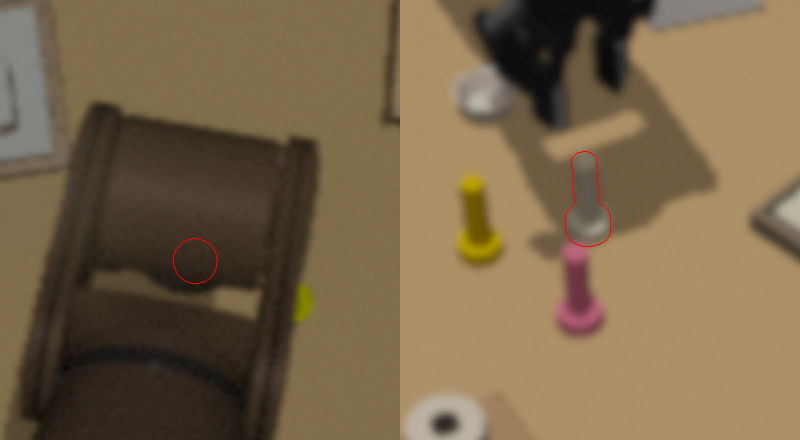

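Emit:
jog_arm(commands="0 0 -0.04 0 0 0;0 0 -0.065 0 0 0;0 0 -0.08 0 0 0;0 0 -0.08 0 0 0;0 0 -0.08 0 0 0")

```text
time: 31.92
eef_pos: [0.427, 0.0251, 0.0296]
tcp_rot: [-0.071, 0.998, -0.0, 0.001]
contact_force: [-0.1, -0.6, 0.0]
opening: 0.5
```

Emit:
jog_arm(commands="0 0 0 0 0 0;0 0 0 0 0 0;0 0 0 0 0 0;0 0 0 0 0 0;0 0 0 0 0 0;0 0 0 0 0 0", gripper=0, grip_force=30)

```text
time: 32.67
eef_pos: [0.4265, 0.0252, 0.0291]
tcp_rot: [-0.071, 0.998, -0.0, 0.001]
contact_force: [-0.0, 0.7, 6.1]
opening: 0.179
```

Emit:
jog_arm(commands="0 0 0.03 0 0 0;0 0 0.08 0 0 0;0 0 0.1 0 0 0;0.05 -0.01 0.1 0 0 0;0.1 -0.015 0.1 0 0 0;0.148 -0.023 0.1 0 0 0;0.148 -0.023 0.05 0 0 0;0.148 -0.023 0.05 0 0 0;0.148 -0.023 0.05 0 0 0")

```text
time: 33.8
eef_pos: [0.5732, 0.0024, 0.0785]
tcp_rot: [-0.071, 0.998, 0.0, -0.0]
contact_force: [0.2, 0.5, -0.2]
opening: 0.175
```

```bash
python3 ov.py a12 .57 .0 plunger,.574,.0023,0,0.05
```

```text
33.9 [0.5745 0.0022 0.0803] [-0.071  0.998 -0.     0.001] 0.17997080761799678
```

View pics/a12.png

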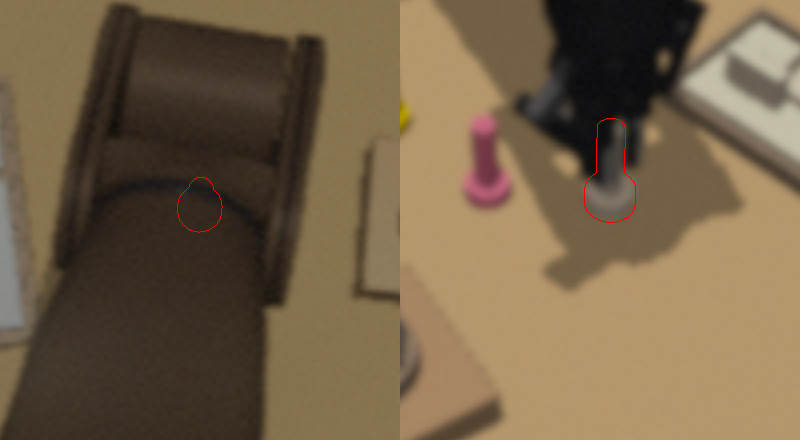

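Emit:
jog_arm(commands="0 0 -0.025 0 0 0;0 0 -0.04 0 0 0;0 0 -0.046 0 0 0;0 0 -0.048 0 0 0;0 0 -0.05 0 0 0;0 0 -0.05 0 0 0;0 0 -0.05 0 0 0")

```text
time: 34.78
eef_pos: [0.5745, 0.0022, 0.0292]
tcp_rot: [-0.071, 0.998, -0.0, 0.001]
contact_force: [0.1, -0.7, 2.2]
opening: 0.177
```

Emit:
jog_arm(commands="0 0 0 0 0 0;0 0 0 0 0 0;0 0 0 0 0 0;0 0 0 0 0 0;0 0 0.05 0 0 0;0 0 0.1 0 0 0;0 0 0.16 0 0 0;0 0 0.2 0 0 0;-0.05 0.06 0.2 0 0 0;-0.1 0.12 0.2 0 0 0;-0.1 0.18 0.2 0 0 0;-0.1 0.24 0.2 0 0 0;-0.1 0.3 0.2 0 0 0;-0.1 0.36 0.2 0 0 0;-0.1 0.42 0.2 0 0 0;-0.1 0.42 0.2 0 0 0;-0.1 0.42 0.2 0 0 0", gripper=50)

```text
time: 36.9
eef_pos: [0.4734, 0.4226, 0.2278]
tcp_rot: [-0.071, 0.997, -0.0, -0.0]
contact_force: [-0.1, 0.2, -0.1]
opening: 0.501
```

```bash
python3 mm.py plunger,0,0,.574,.002 ring,.046 disc,.03,0,.57,-.17 slim_plate,.005,.14,.538,.155 broad_plate,.005,.14,.609,.19 jar,0; python3 - <<'E'
from h import *
for n in("top","scene"):
    d=vision.read_camera(n); cv2.imwrite(f"pics/f_{n}.png",cv2.resize(cv2.cvtColor(d["frame"],cv2.COLOR_RGB2BGR),(768,576),interpolation=cv2.INTER_CUBIC))
E
```

```text
plunger top [(0.62, [0.397, -0.042]), (0.58, [0.575, 0.002])]
   top [0.5736 0.0022 0.0518] 0.067
plunger scene [(0.72, [0.567, 0.007]), (0.68, [0.565, -0.168]), (0.6, [0.477, -0.022])]
   scene [ 0.5741  0.0011 -0.0486] 0.141
  both [ 0.5736  0.0023 -0.0178] 0.107
ring top [(0.78, [0.574, -0.172])]
   top [ 0.5692 -0.1687] 0.121
ring scene [(0.93, [0.561, -0.166])]
   scene [ 0.5708 -0.1709] 0.055
  both [ 0.5712 -0.1707] 0.092
disc top [(0.72, [0.557, -0.165])]
   top [ 0.5682 -0.1707  0.1702] 0.611
disc scene [(0.81, [0.582, -0.18])]
   scene [ 0.5708 -0.1725  0.1086] 0.539
  both [ 0.5694 -0.1715  0.1692] 0.582
slim_plate top [(0.61, [0.535, 0.159])]
   top [0.5366 0.1545 0.1432] 0.056
slim_plate scene [(0.93, [0.543, 0.155])]
   scene [0.5366 0.1544 0.1605] 0.061
  both [0.5367 0.1547 0.1546] 0.06
broad_plate top [(0.7, [0.611, 0.188])]
   top [0.6111 0.1907 0.1507] 0.048
broad_plate scene [(0.56, [0.532, -0.154])]
jar top [(0.69, [0.381, -0.196])]
   top [ 0.3807 -0.1921] 0.109
jar scene [(0.5, [0.531, -0.152])]
   scene [ 0.5393 -0.1555] 0.062
  both [ 0.5395 -0.1558] 0.531
```

View pics/f_top.png

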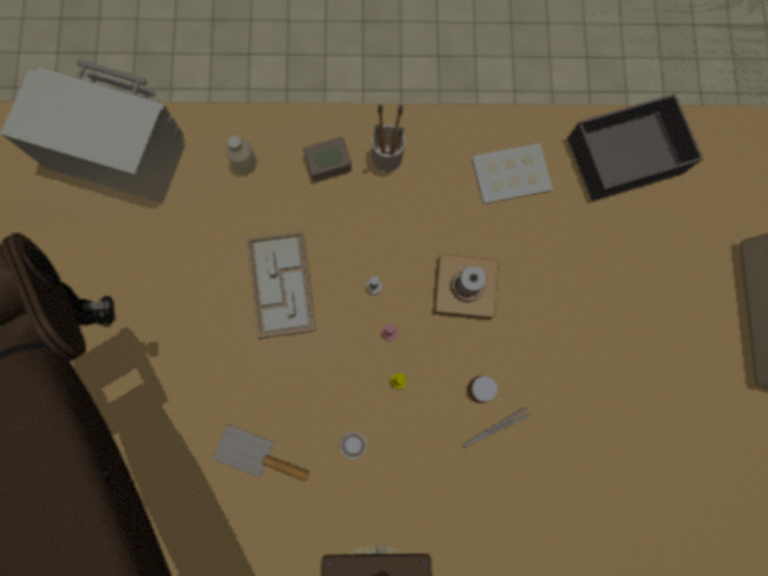

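View pics/f_scene.png

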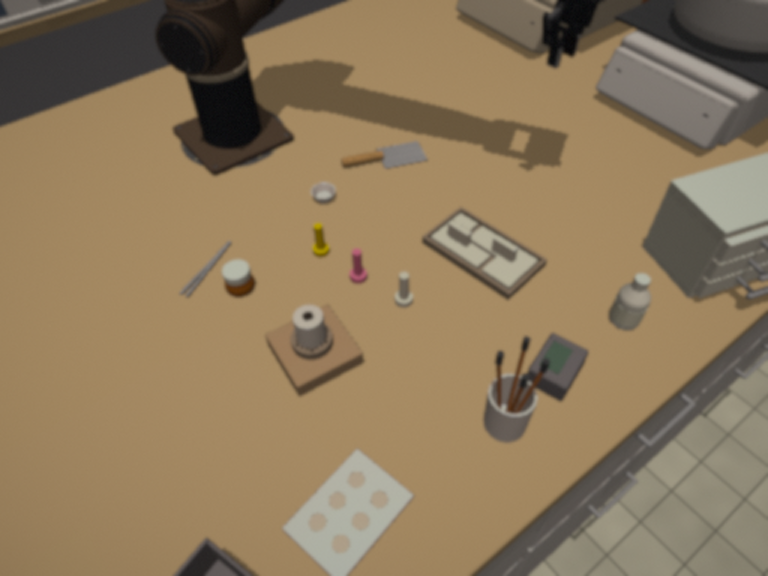

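The pictures show everything in place: plates packed at (281,285), disc and ring on the brick at (468,286), and the plunger upright at (374,286) midway. The jar hasn't moved from (484,389). I'm handing in.

```bash
python3 -c "
from plant import ctrl
print(ctrl.sign_off())"
```

```text
the job is handed in; nothing more can be done
None
```

The firing is set out as asked, in the order asked, and I handed the job in at about 38 s. I packed the broad plate first, then the slim one, then placed the disc, the ring and the white plunger. Everything was released and the arm was clear.

**Last checks:**
- **Plates:** both lie interlocked in the tray. Their tops were at about 14–18 mm just after packing, where 15 mm means flat on the floor. They ended about 1–2 mm from their nominal spots, and the fit allows 6 mm.
- **Disc and ring:** before the ring covered it, the disc was about 2 mm from the brick's centre. The ring stands upright about 1–2 mm from the disc's centre.
- **Plunger:** it stands upright within about 1 mm of the midpoint between tray and brick.
- **Jar:** it is unmoved within measurement error.

**Disagreements:** in the last look the networks made some false finds in the scene view. They took the brick and its stack for the jar and the broad plate, and they also reported pink and yellow look-alikes as the plunger. The final disc fit was poor because the ring hides most of it. For the jar and the broad plate I went by the top view and the pictures, for the disc by its earlier fit and the pictures.

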